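Dial in the coffee grinder

ROBOT

A 6-joint arm with a two-finger parallel gripper is mounted at the origin on the work surface. World frame = base frame: x ahead of the robot, y to its left, z up, the work surface at z = 0. Lengths are in mm, angles in rad, forces in N, time in s.
With the tool pointing down it reaches from about 350 to 975 mm from the base axis. Payload 7.1 kg.
Tool frame: the origin (TCP) lies at the very end of the fingers, on their centre line; the grasp point (between the pads) lies ctrl.hold_point_z behind it (ctrl.hold_point_z is the distance from the TCP to the grasp point, in mm); z points along the fingers, y is the line along which they close (so a half turn about z gives the same grasp; the last joint's range is limited). The gripper opens to 88 mm and grips with 3 to 60 N. Pads are 20 mm wide; open, the fingers measure 115 mm over their backs; the gripper's body (75 mm by 178 mm) begins 61 mm behind the grasp point.
Start: joints at [1.255, 0.423, 1.63, -0, 1.089, -0.019], TCP at [182.757, 597.666, 222.675] pointing down, gripper open.
Joint ranges: [-3, 3], [-0.9, 2.11], [0.09, 2.58], [-1.31, 4.45], [0.11, 2.69], [-2.54, 2.54]. Speed limits (rad/s): [2.39, 2.39, 3.01, 3.14, 3.14, 3.14].

INTERFACE

Orientations are given as a rotation vector (axis times angle).
In Python, from workcell import ctrl gives the robot as it stands. The module is installed in compiled form; this text tells all that it offers.
- The arm moves only by the shell command python3 -m creep 'ROWS'. ROWS is JSON, a list of rows, each an object with "translation": the shift along the tool's x, y, z in mm, a list of three; "angular": the turn, a rotation vector about the tool's x, y, z in rad, a list of three; "jaw": the opening, from 0 (shut) to 1 (fully open). A call has exactly 8 rows; each row is the pose to reach, as a shift and turn from the pose commanded when the call began, along the tool's axes at that moment; what a row does not reach only later rows make up. A row lasts 1/8 s, in which the tool goes at most 62.5 mm and 10.7 degrees, less where a joint would pass 70% of its speed; a pose out of reach is approached as far as the arm can. A call with a gripper value outside its range is refused whole. The fingers move at their own pace and stop on an object; the grip force is fixed at half the most. Time passes only in rows, so rows that repeat a pose let the fingers close, or fill a call up. It gives the time, the measured TCP pose, the force, the opening and the grip force at its end, in the units of the state.
- ctrl.get_obs(): the state, without advancing time (a new reading comes with each control period).
- ctrl.get_image(name): name is "side" or "top" or "wrist"; returns the picture (480x640x3 uint8, red, green, blue); there is no depth.
- ctrl.camera_info(name): a dict with "camera_matrix" (3x3 intrinsics, pixels), "distortion" ([k1, k2, p1, p2, k3] as OpenCV has them; the pictures are not rectified), "world_from_camera" (4x4, takes a point from camera to world coordinates). Camera axes: x right, y up, looking along -z (the intrinsics and any distortion apply to the point x, -y, -z); pixel columns grow to the right and rows downward; lengths in mm; the calibration is good to about 2 mm. A picture is of the moment at which its call begins: read the wrist's pose just before it. camera_info takes no time and is no camera call; for the wrist camera it gives the pose at the moment of the call.
- ctrl.close_job(): hands the job in; it is judged then, once.
Trained networks look in the newest picture that a camera, given by its name, has taken for a name from the list of things; names that differ only in an ending like _2 or _b are one class to them, and where a whole thing is asked for, a point or a joint stands for the part that bears it (a point fixed in the world has none). Each returns a list of dicts, best first, with "score" (0 to 1); they miss things now and then, are a little off and sometimes report something else, mostly with a low value. They report only what shows in the picture. A call takes as long as a camera call.
- ctrl.look_for(camera, label): "rect" ([left, top, right, bottom] in pixels, round what is visible of it).
The state is a dict: "t": time; "qpos": joint angles; "qvel": joint speeds; "joint_torque": joint torques, N m; "ee_pos": TCP position; "orientation": TCP orientation; "ft_force": force on the tool from outside, world axes, zero at the start; "moment": the same for the moment, N m; "width": finger opening in mm; "grasp_force": force on a finger pad.
Only numpy, scipy, OpenCV 4.12 (cv2) and the standard library are available. Lean on these libraries where they do the work, as an engineer would, in place of code of your own. Each camera call takes 0.05 s, during which the arm holds its last target. There are 200 camera calls.

TASK

Reset the coffee grinder's grind: slacken the black lock knob in the middle of the adjuster by about a quarter turn (it has a left-hand thread, so it loosens clockwise seen from above) while the ribbed collar around it stays put. Then turn only the collar, anticlockwise, until its pointer points at the steel clip on the rim, leaving the knob slack as it was for a test shot. Do not shove the things on the counter about.

Things in the scene. Friction and masses are not known exactly. Their poses are not given: they have to be found in the camera images.
- grinder: Coffee grinder, fixed: grey foot 245 x 140 x 20 mm and grey motor housing under a round black head of 124 mm diameter whose flat top (the deck) is 150 mm above the counter. Origin at counter level on the vertical axis shared by head, collar and lock knob; x points to the rear (spout at the front, -x). On the deck, an aluminium cap of 48 mm diameter, 14 mm high, stands 108 mm behind the axis (+x).
- collar_mid (a point): On the adjuster axis, at mid-height of the collar's grip (170 mm above the counter). The collar is an upright ribbed aluminium cylinder, 60 mm diameter, its grip 158 to 182 mm above the counter. Under the grip, lower than 156 mm, are only its flat skirt and pointer. The point turns with the collar; x points along the pointer.
- pointer (a point): Outer end of the collar's pointer, an aluminium tongue 6 mm wide, 43 mm from the axis and 155 mm above the counter.
- collar (a joint): Collar angle in rad, positive anticlockwise seen from above; stops at -1.2 and 2.2 are not needed (the clip lies 0.55 to 1.45 rad anticlockwise of the start). Turns with about 0.2 N m of friction and stays where it is left. A strong hand can drag it round even while the lock knob is tight, but that scores its seat: slacken the knob first.
- knob_grip (a point): On the adjuster axis, in the lock knob's bar, 200 mm above the counter. The black knob lies above the collar: a disc of 38 mm diameter up to 187 mm height and on it an upright bar, 36 mm long, 14 mm thick, from 187 to 210 mm height. The point turns with the knob; x points along the bar's length, y across its thickness.
- lock_knob (a joint): Knob angle in rad, positive clockwise seen from above: 0 is tight (a hard stop, and the start), 3.0 fully slack stop; a quarter turn is 1.57. Anticlockwise only tightens it against the stop. About 0.12 N m of friction; stays where it is left; it does not rise noticeably.
- clip_mark (a point): The place where the pointer's end must come: straight in front of the steel clip's inner end, 43 mm from the axis, 155 mm above the counter. The clip is fixed, 12 mm wide, lies on the deck from 46 to 60 mm from the axis, 4 mm high, and hooks over the rim; point x points outward along it.
- dosing_cup: Bystander: loose steel cup, 52 mm wide, 55 mm high, on the grinder's foot below the spout; origin at its underside.
- portafilter: Bystander: portafilter lying on the counter, basket 72 mm wide, 38 mm high (origin under it), handle 160 mm along -x.
- tamper: Bystander: wooden tamper standing, 58 mm wide, 84 mm high; origin at its underside.
- brush: Bystander: counter brush lying along its x, 190 x 26 x 22 mm; origin at its underside.
- pitcher: Bystander: steel milk pitcher, 86 mm wide, 95 mm high, handle at +y; origin at its underside.
- espresso_cup: Bystander: white cup, 66 mm wide, 55 mm high, handle at +y; origin at its underside.
- bean_jar: Bystander: jar, 84 mm wide, 130 mm high; origin at its underside.

How it is judged:
By the outcome, as a careful person would: the job done as asked, in the order asked, and still so for the second after the job is handed in, with the robot touching nothing.
It also fails if it takes over 48 s, if anything falls off the work surface, if the arm or the gripper's body presses on something with over 40 N, if the wrist force passes 120 N, or if a joint passes its speed limit or range.

## Working session

There is one attempt and no reset: what is moved stays moved. The work goes in short steps, Python scripts to look and compute and a shell command to move; the robot and the scene stay as the last step left them, time stands still between calls to the robot, and variables do not carry over. Pictures are saved under pics/ and viewed, at most 10 in all, crops included, and the job is handed in when it is done.

```bash
mkdir -p pics; cat > h.py <<'E'
import numpy as np, cv2
from workcell import ctrl
from scipy.spatial.transform import Rotation as R
def snap(c,fn=None):
    im=ctrl.get_image(c)
    if fn: cv2.imwrite('pics/'+fn,im[:,:,::-1])
    return im
def ray(c,uv,info=None):
    i=info or ctrl.camera_info(c); K=np.array(i['camera_matrix'],float); d=np.array(i['distortion'],float)
    T=np.array(i['world_from_camera'],float)
    p=cv2.undistortPoints(np.array([[uv]],float),K,d)[0,0]
    return T[:3,3], T[:3,:3]@np.array([p[0],-p[1],-1])
def onz(c,uv,z,info=None):
    o,v=ray(c,uv,info); return o+v*(z-o[2])/v[2]
def proj(c,P,info=None):
    i=info or ctrl.camera_info(c); K=np.array(i['camera_matrix'],float); d=np.array(i['distortion'],float)
    T=np.linalg.inv(np.array(i['world_from_camera'],float)); q=(T[:3,:3]@np.array(P,float).T).T+T[:3,3]
    return cv2.projectPoints(q*[1,-1,-1],np.zeros(3),np.zeros(3),K,d)[0][:,0]
E
python3 - <<'E'
from h import *
snap('top','top1.png'); 
for l in ['grinder','collar','lock_knob','pointer','clip_mark','bean_jar','pitcher']:
    print(l,[(round(r['score'],2),np.round(r['rect'])) for r in ctrl.look_for('top',l)[:2]])
o=ctrl.get_obs(); print(o['t'],o['ee_pos'],o['orientation'],ctrl.hold_point_z, R.from_rotvec(o['orientation']).as_matrix().round(3))
snap('wrist','w1.png')
E
```

```text
grinder [(0.62, array([284., 214., 346., 324.]))]
collar [(0.54, array([419., 340., 445., 362.]))]
lock_knob [(0.78, array([310., 258., 326., 278.]))]
pointer [(0.68, array([302., 255., 329., 285.])), (0.53, array([284., 215., 346., 320.]))]
clip_mark []
bean_jar [(0.96, array([154., 174., 193., 220.]))]
pitcher [(0.86, array([132., 246., 176., 292.]))]
0.4 [182.72381131 597.59571164 222.5415196 ] [-4.64470639e-01 -3.10700539e+00  4.22047219e-04] 18.700000000000003 [[-0.956  0.292 -0.   ]
 [ 0.292  0.956 -0.   ]
 [ 0.    -0.    -1.   ]]
```

View pics/top1.png

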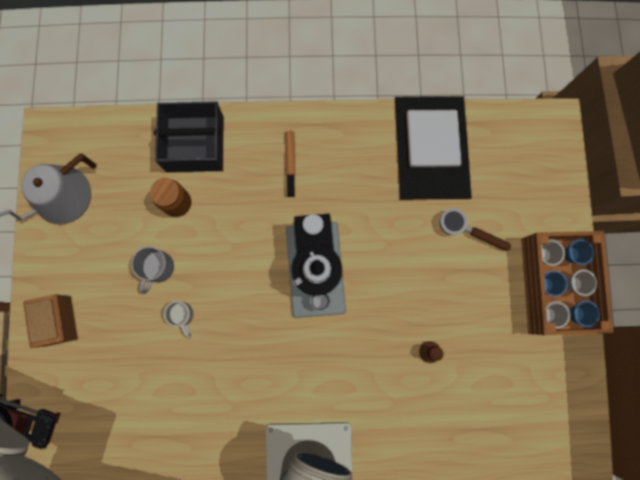

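The top view shows the grinder with its collar and knob near (317,268), the cap at (313,225), the cup at (318,302), a pointer or clip near (297,283) and another near (334,252). I'll enlarge it.

```bash
python3 - <<'E'
from h import *
im=cv2.imread('pics/top1.png'); c=cv2.resize(im[208:324,270:360],None,fx=6,fy=5.1,interpolation=cv2.INTER_CUBIC)
c=cv2.resize(im[210:325,270:360],None,fx=5,fy=5,interpolation=cv2.INTER_CUBIC)
cv2.imwrite('pics/c1.png',c)
a=onz('top',(317,268),182);b=onz('top',(313,225),164); print(a,b,np.arctan2(*(b-a)[[1,0]]),np.linalg.norm(b-a))
E
```

```text
[490.39795441 -28.96298946 182.        ] [595.14301067 -22.03245943 164.        ] 0.06606939774904395 106.5061456297759
```

View pics/c1.png

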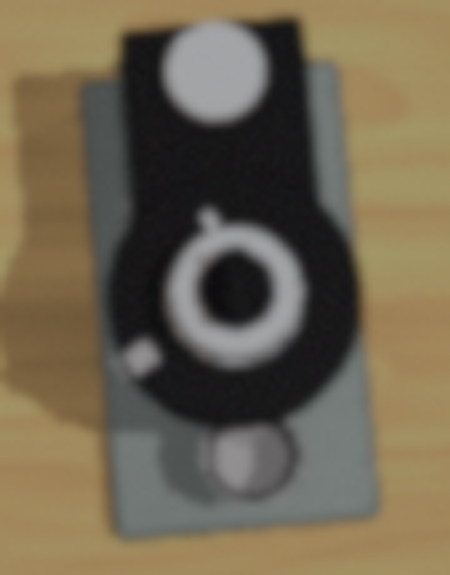

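```bash
python3 - <<'E'
from h import *
o=ctrl.get_obs();M=R.from_rotvec(o['orientation']).as_matrix()
i=ctrl.camera_info('wrist');T=np.array(i['world_from_camera']);print('cam in tool',M.T@(T[:3,3]-o['ee_pos']),'look',(M.T@-T[:3,2]).round(3),'up',(M.T@T[:3,1]).round(3),np.array(i['camera_matrix'])[0,0])
print(np.array(ctrl.camera_info('side')['world_from_camera']).round(2)[:3])
ax=np.array([490.4,-29])
c0=np.array([270,210]);
p=[onz('top',c0+np.array(q)/5,z)[:2] for q,z in [((208,215),155),((142,357),154)]]
a=[np.arctan2(*(q-ax)[::-1]) for q in p];print(p,a,a[1]-a[0])
print(M.T@(np.array([490,-29,340])-o['ee_pos']))
E
```

```text
cam in tool [  66.64826277   -0.52547394 -162.47022794] look [-0.245 -0.     0.97 ] up [ 0.97  -0.001  0.245] 389.05829814938267
[[ 7.6000e-01  3.3000e-01 -5.6000e-01 -3.2253e+02]
 [-6.5000e-01  4.1000e-01 -6.4000e-01 -9.6539e+02]
 [ 2.0000e-02  8.5000e-01  5.2000e-01  9.1853e+02]]
[array([529.04546492, -17.43192073]), array([462.05317462,  15.17018703])] [np.float64(0.2908498929210241), np.float64(2.141359765761417)] 1.8505098728403928
[-477.0799547  -509.38856919 -117.33835905]
```

```bash
python3 -m creep '[{"translation":[-20,-20,-50],"angular":[0,0,0],"jaw":1},{"translation":[-60,-60,-90],"angular":[0,0,0],"jaw":1},{"translation":[-100,-105,-117],"angular":[0,0,0],"jaw":1},{"translation":[-140,-150,-117],"angular":[0,0,0],"jaw":1},{"translation":[-180,-192,-117],"angular":[0,0,0],"jaw":1},{"translation":[-220,-235,-117],"angular":[0,0,0],"jaw":1},{"translation":[-260,-278,-117],"angular":[0,0,0],"jaw":1},{"translation":[-300,-320,-117],"angular":[0,0,0],"jaw":1}]'; python3 -m creep '[{"translation":[-40,-43,0],"angular":[0,0,0],"jaw":1},{"translation":[-80,-86,0],"angular":[0,0,0],"jaw":1},{"translation":[-120,-129,0],"angular":[0,0,0],"jaw":1},{"translation":[-150,-160,0],"angular":[0,0,0],"jaw":1},{"translation":[-177,-189,0],"angular":[0,0,0],"jaw":1},{"translation":[-177,-189,0],"angular":[0,0,0],"jaw":1},{"translation":[-177,-189,0],"angular":[0,0,0],"jaw":1},{"translation":[-177,-189,0],"angular":[0,0,0],"jaw":1}]'
python3 - <<'E'
from h import *
o=ctrl.get_obs();print(o['t'],o['ee_pos'],o['orientation'],o['qpos'],o['ft_force'])
snap('wrist','w2.png')
for l in ['collar','lock_knob','pointer','clip_mark']:
    print(l,[(round(r['score'],2),np.round(r['rect'])) for r in ctrl.look_for('wrist',l)[:2]])
E
```

```text
t: 1.45
ee_pos: [376.6, 202.2, 340.1]
orientation: [0.464, 3.106, 0.001]
ft_force: [1.5, -0.0, -0.8]
width: 88.1
grasp_force: 0.0
t: 2.45
ee_pos: [489.6, -27.7, 339.8]
orientation: [-0.463, -3.107, -0.0]
ft_force: [0.2, -0.4, -0.2]
width: 87.7
grasp_force: 0.0
2.45 [489.61030018 -27.66193965 339.75665943] [-4.62645631e-01 -3.10733258e+00 -2.66885716e-04] [-8.08139934e-02  9.43489593e-02  1.79071116e+00  1.78787553e-04
  1.25652872e+00 -1.35606042e+00] [ 0.19359465 -0.41759883 -0.22605206]
collar [(0.64, array([286., 185., 357., 261.])), (0.46, array([560.,   0., 640.,  61.]))]
lock_knob [(0.72, array([304., 206., 346., 255.]))]
pointer [(0.84, array([286., 185., 359., 260.]))]
clip_mark [(0.53, array([353., 160., 372., 187.])), (0.4, array([621.,  89., 640., 155.]))]
```

View pics/w2.png

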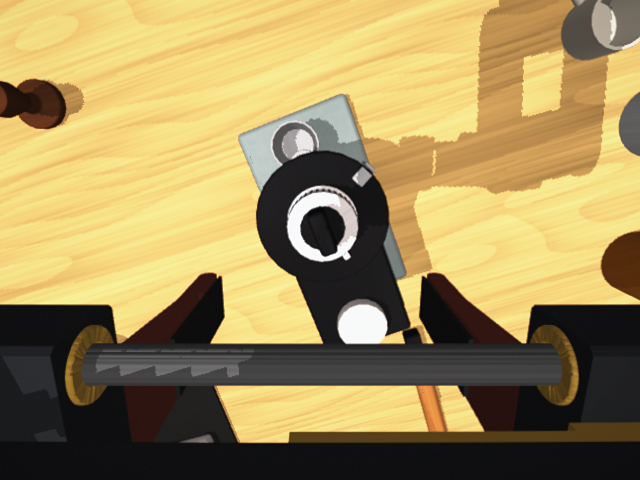

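The wrist picture shows the knob at (322,228), the pointer end at about (348,256), the clip at (362,176) and the cap at (362,323). I'll enlarge the adjuster to read the bar and edges.

```bash
python3 - <<'E'
from h import *
im=cv2.imread('pics/w2.png'); c=im[140:290,245:400]
c=cv2.LUT(c,(255*(np.arange(256)/255)**0.5).astype('uint8'))
cv2.imwrite('pics/c2.png',cv2.resize(c,None,fx=4,fy=4,interpolation=cv2.INTER_CUBIC)[:600])
for n,uv,z in [('knobtop',(323,231),210),('capc',(362,323),164),('collar',(322,224),182)]: print(n,onz('wrist',uv,z))
E
```

```text
knobtop [489.5640838  -27.26391798 210.        ]
capc [595.8579635  -20.66692875 164.        ]
collar [489.64423465 -28.06059457 182.        ]
```

View pics/c2.png

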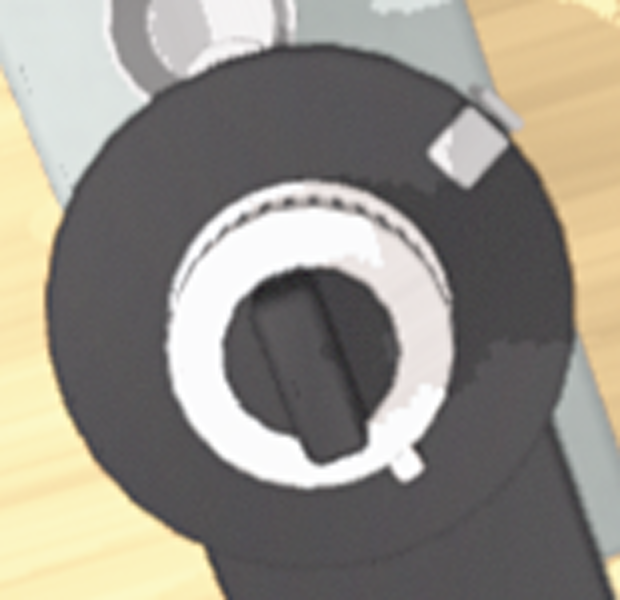

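```bash
python3 - <<'E'
from h import *
w=lambda p,z:onz('wrist',np.array([245,140])+(np.array(p)+.5)/4-.5,z)[:2]
dk=w((311,306),150); col=w((309,348),182); b0,b1=w((280,300),210),w((340,450),210)
print('deck',dk,'col',col,'bar',(b0+b1)/2,np.linalg.norm(b1-b0))
A=dk*.5+col*.5
ang=lambda v:np.arctan2(v[1],v[0])
print('bar ang',ang(b1-b0))
for n,p,z in [('ptr',(412,472),156),('clip_in',(448,170),154),('clip_out',(489,125),154)]:
    q=w(p,z)
    for a in (A,col,dk,(b0+b1)/2): print(n,np.linalg.norm(q-a).round(1),ang(q-a).round(3))
o=ctrl.get_obs();M=R.from_rotvec(o['orientation']).as_matrix();print('tool y ang',ang(M[:2,1]),'x',ang(M[:2,0]),M.T@(np.r_[A,191]-o['ee_pos']))
E
```

```text
deck [489.03823431 -27.47944215] col [491.76984241 -28.81593867] bar [491.3564576  -28.43885848] 31.86662439209527
bar ang 0.07679390658598705
ptr 43.5 0.281
ptr 42.4 0.305
ptr 44.6 0.258
ptr 42.7 0.293
clip_in 45.0 2.097
clip_in 46.3 2.115
clip_in 43.8 2.077
clip_in 45.8 2.112
clip_out 58.3 2.101
clip_out 59.6 2.115
clip_out 57.0 2.087
clip_out 59.0 2.113
tool y ang 1.2749780608061825 x 2.8457743807562363 [-4.94723112e-01  3.26183699e-02  1.48785991e+02]
```

```bash
python3 -m creep '[{"translation":[-1,0,20],"angular":[0,0,-0.12],"jaw":1},{"translation":[-1,0,50],"angular":[0,0,-0.25],"jaw":1},{"translation":[-1,0,80],"angular":[0,0,-0.37],"jaw":1},{"translation":[-1,0,105],"angular":[0,0,-0.37],"jaw":1},{"translation":[-1,0,125],"angular":[0,0,-0.37],"jaw":1},{"translation":[-1,0,140],"angular":[0,0,-0.37],"jaw":1},{"translation":[-1,0,150],"angular":[0,0,-0.37],"jaw":1},{"translation":[-1,0,150],"angular":[0,0,-0.37],"jaw":1}]'
python3 - <<'E'
from h import *
snap('wrist','w3.png'); o=ctrl.get_obs();print(o['t'],o['ee_pos'],o['ft_force'],o['qpos'])
E
```

```text
t: 3.7
ee_pos: [490.8, -28.8, 189.3]
orientation: [0.115, -3.139, -0.0]
ft_force: [-0.0, -0.1, 0.7]
width: 88.1
grasp_force: 0.0
3.75 [491.15412853 -28.85896895 189.82297426] [-0.74175543  0.05141162  0.27784468] [-8.28700494e-02  2.74319114e-01  1.94596797e+00 -1.83931066e-05
  9.21245927e-01 -1.72690423e+00]
```

View pics/w3.png

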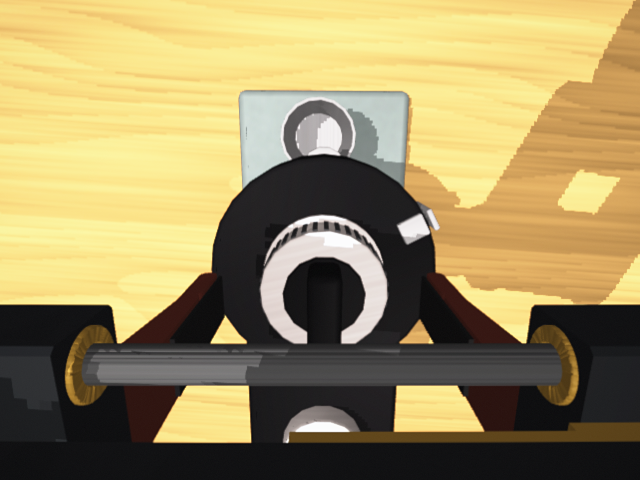

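The picture shows the bar upright at columns 307–342, centred between the finger tips (220 and 422), with the collar clear below. I'll close the gripper.

```bash
python3 -m creep '[{"translation":[0,0,0],"angular":[0,0,0],"jaw":0},{"translation":[0,0,0],"angular":[0,0,0],"jaw":0},{"translation":[0,0,0],"angular":[0,0,0],"jaw":0},{"translation":[0,0,0],"angular":[0,0,0],"jaw":0},{"translation":[0,0,0],"angular":[0,0,0],"jaw":0},{"translation":[0,0,0],"angular":[0,0,0],"jaw":0},{"translation":[0,0,0],"angular":[0,0,0],"jaw":0},{"translation":[0,0,0],"angular":[0,0,0],"jaw":0}]'
```

```text
t: 4.75
ee_pos: [490.9, -27.8, 189.7]
orientation: [0.113, -3.139, -0.004]
ft_force: [-0.7, 2.5, 0.5]
width: 14.1
grasp_force: 30.0
```

Gripped at 14.1 mm. Now I'll turn it clockwise (positive about the tool's z) by 1.57.

```bash
python3 -m creep '[{"translation":[0,0,0],"angular":[0,0,0.16],"jaw":0},{"translation":[0,0,0],"angular":[0,0,0.33],"jaw":0},{"translation":[0,0,0],"angular":[0,0,0.5],"jaw":0},{"translation":[0,0,0],"angular":[0,0,0.67],"jaw":0},{"translation":[0,0,0],"angular":[0,0,0.84],"jaw":0},{"translation":[0,0,0],"angular":[0,0,1.01],"jaw":0},{"translation":[0,0,0],"angular":[0,0,1.18],"jaw":0},{"translation":[0,0,0],"angular":[0,0,1.3],"jaw":0}]'; python3 -m creep '[{"translation":[0,0,0],"angular":[0,0,0.14],"jaw":0},{"translation":[0,0,0],"angular":[0,0,0.27],"jaw":0},{"translation":[0,0,0],"angular":[0,0,0.27],"jaw":0},{"translation":[0,0,0],"angular":[0,0,0.27],"jaw":1},{"translation":[0,0,0],"angular":[0,0,0.27],"jaw":1},{"translation":[0,0,0],"angular":[0,0,0.27],"jaw":1},{"translation":[0,0,0],"angular":[0,0,0.27],"jaw":1},{"translation":[0,0,0],"angular":[0,0,0.27],"jaw":1}]'
python3 - <<'E'
from h import *
o=ctrl.get_obs();M=R.from_rotvec(o['orientation']).as_matrix();print('tool y ang',np.arctan2(M[1,1],M[0,1]),o['qpos'])
snap('wrist','w4.png')
E
```

```text
t: 5.75
ee_pos: [491.7, -26.7, 189.7]
orientation: [-1.815, -2.563, -0.006]
ft_force: [3.2, 13.7, -1.4]
width: 14.1
grasp_force: 30.0
t: 6.75
ee_pos: [491.0, -29.0, 189.7]
orientation: [2.138, 2.302, -0.0]
ft_force: [0.2, -1.3, 1.0]
width: 60.3
grasp_force: 0.0
tool y ang 0.07381539882226225 [-8.31472296e-02  2.74284214e-01  1.94639059e+00 -5.58613211e-05
  9.20889349e-01 -1.56928826e-01]
```

View pics/w4.png

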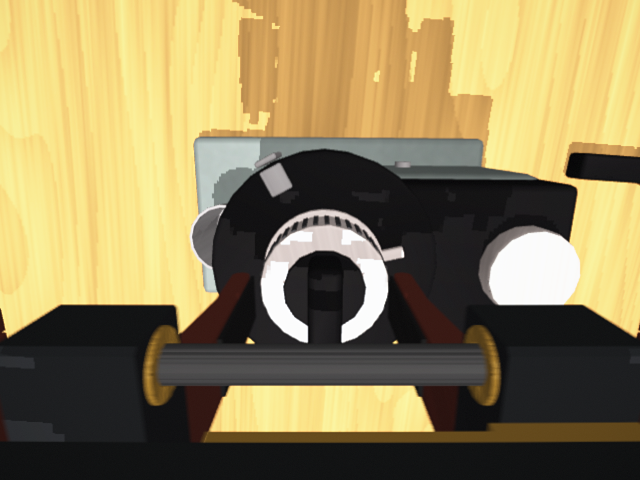

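```bash
python3 - <<'E'
from h import *
im=cv2.imread('pics/w4.png'); c=im[140:290,205:410]
c=cv2.LUT(c,(255*(np.arange(256)/255)**0.6).astype('uint8'))
cv2.imwrite('pics/c4.png',cv2.resize(c,None,fx=3.9,fy=3.9,interpolation=cv2.INTER_CUBIC))
for ax in [(491.5,-27.3),(490.9,-28.2)]:
  t=np.linspace(0,2*np.pi,73)
  print(ax,'ptr/clip')
  for n,p,z in [('ptr',(403,253),155.5),('clip_in',(283,192),154),('clip_out',(268,168),154)]:
    q=onz('wrist',p,z)[:2]-ax; print(n,np.linalg.norm(q).round(1),np.arctan2(q[1],q[0]).round(3))
  # collar top outline extents
  P=proj('wrist',np.c_[ax[0]+30*np.cos(t),ax[1]+30*np.sin(t),0*t+182]); print(P.min(0),P.max(0))
  P=proj('wrist',np.c_[ax[0]+62*np.cos(t),ax[1]+62*np.sin(t),0*t+150]); print('deck',P.min(0),P.max(0))
E
```

```text
(491.5, -27.3) ptr/clip
ptr 42.8 0.264
clip_in 44.9 2.118
clip_out 58.9 2.134
[258.72226163 222.06981752] [387.84625839 343.73202339]
deck [208.92326401 147.3774895 ] [437.07071481 365.72627108]
(490.9, -28.2) ptr/clip
ptr 43.6 0.28
clip_in 45.3 2.097
clip_out 59.3 2.118
[257.36230678 223.9449437 ] [386.338889   345.32181975]
deck [207.8107579  149.10895967] [435.72846297 367.02254366]
```

View pics/c4.png

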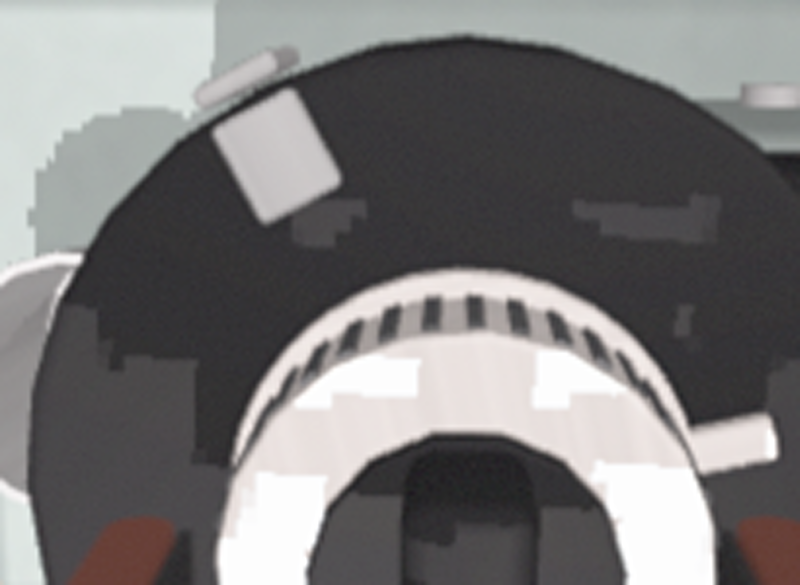

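The bar turned a full quarter, and the collar's pointer is still at about 0.28 rad. The clip is at about 2.1 rad, so the collar needs about 1.82 rad anticlockwise. Next I'll open fully, yaw a bit so the pointer stays visible, and descend around the collar.

```bash
python3 -m creep '[{"translation":[1.3,0.4,0],"angular":[0,0,0],"jaw":1},{"translation":[1.3,0.4,0],"angular":[0,0,0.1],"jaw":1},{"translation":[1.3,0.4,0],"angular":[0,0,0.2],"jaw":1},{"translation":[1.3,0.4,0],"angular":[0,0,0.3],"jaw":1},{"translation":[1.3,0.4,8],"angular":[0,0,0.3],"jaw":1},{"translation":[1.3,0.4,18],"angular":[0,0,0.3],"jaw":1},{"translation":[1.3,0.4,26],"angular":[0,0,0.3],"jaw":1},{"translation":[1.3,0.4,30],"angular":[0,0,0.3],"jaw":1}]'; python3 -m creep '[{"translation":[0,0,0],"angular":[0,0,0],"jaw":0},{"translation":[0,0,0],"angular":[0,0,0],"jaw":0},{"translation":[0,0,0],"angular":[0,0,0],"jaw":0},{"translation":[0,0,0],"angular":[0,0,0],"jaw":0},{"translation":[0,0,0],"angular":[0,0,0],"jaw":0},{"translation":[0,0,0],"angular":[0,0,0],"jaw":0},{"translation":[0,0,0],"angular":[0,0,0],"jaw":0},{"translation":[0,0,0],"angular":[0,0,0],"jaw":0}]'
```

```text
t: 7.8
ee_pos: [490.9, -27.5, 158.8]
orientation: [-2.457, -1.957, 0.002]
ft_force: [0.2, 0.4, 0.0]
width: 87.6
grasp_force: 0.0
t: 8.8
ee_pos: [492.1, -27.7, 160.0]
orientation: [2.457, 1.956, 0.002]
ft_force: [5.1, -1.0, -1.5]
width: 59.4
grasp_force: 30.0
```

```bash
python3 -m creep '[{"translation":[0,0.5,0],"angular":[0,0,-0.17],"jaw":0},{"translation":[0,0.5,0],"angular":[0,0,-0.34],"jaw":0},{"translation":[0,0.5,0],"angular":[0,0,-0.51],"jaw":0},{"translation":[0,0.5,0],"angular":[0,0,-0.68],"jaw":0},{"translation":[0,0.5,0],"angular":[0,0,-0.85],"jaw":0},{"translation":[0,0.5,0],"angular":[0,0,-1.02],"jaw":0},{"translation":[0,0.5,0],"angular":[0,0,-1.19],"jaw":0},{"translation":[0,0.5,0],"angular":[0,0,-1.36],"jaw":0}]'; python3 -m creep '[{"translation":[0,0,0],"angular":[0,0,-0.16],"jaw":0},{"translation":[0,0,0],"angular":[0,0,-0.32],"jaw":0},{"translation":[0,0,0],"angular":[0,0,-0.44],"jaw":0},{"translation":[0,0,0],"angular":[0,0,-0.44],"jaw":0},{"translation":[0,0,0],"angular":[0,0,-0.44],"jaw":0},{"translation":[0,0,0],"angular":[0,0,-0.44],"jaw":0},{"translation":[0,0,0],"angular":[0,0,-0.44],"jaw":0},{"translation":[0,0,0],"angular":[0,0,-0.44],"jaw":0}]'
python3 - <<'E'
from h import *
o=ctrl.get_obs();M=R.from_rotvec(o['orientation']).as_matrix();print('tool y ang',np.arctan2(M[1,1],M[0,1]),o['qpos'],o['moment'])
snap('wrist','w5.png')
E
```

```text
t: 9.8
ee_pos: [492.2, -27.7, 160.0]
orientation: [0.673, 3.068, 0.0]
ft_force: [3.7, -0.9, 1.7]
width: 59.8
grasp_force: 30.0
t: 10.8
ee_pos: [492.2, -27.7, 160.0]
orientation: [-0.004, 3.141, 0.0]
ft_force: [2.7, -0.4, 5.6]
width: 59.4
grasp_force: 30.0
tool y ang 1.5734087445776417 [-8.03572924e-02  3.21474552e-01  1.96621818e+00  1.64851040e-04
  8.52985983e-01 -1.65387439e+00] [-0.09597411 -0.57905956 -0.02511065]
```

View pics/w5.png

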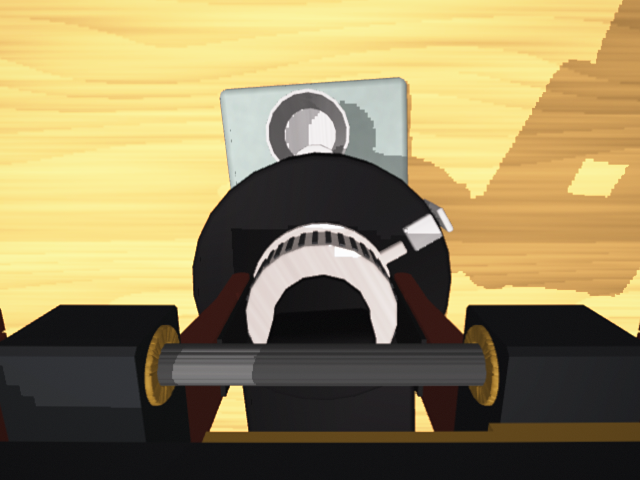

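The pointer, at about (397,250), now lies almost in line with the clip at (422,232). The knob bar is still crosswise. I'll zoom in for the fine correction.

```bash
python3 - <<'E'
from h import *
im=cv2.imread('pics/w5.png'); cv2.imwrite('pics/c5.png',cv2.resize(im[195:285,370:470],None,fx=6,fy=6,interpolation=cv2.INTER_CUBIC))
E
```

```text
(no output)
```

View pics/c5.png

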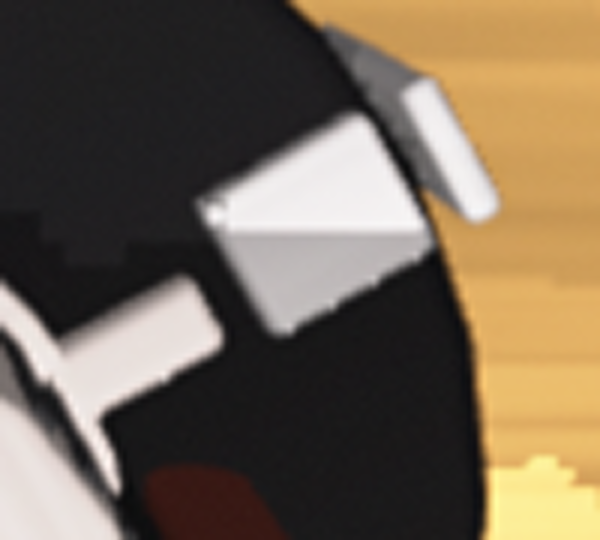

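```bash
python3 - <<'E'
from h import *
w=lambda p,z:onz('wrist',np.array([370,195])+(np.array(p)+.5)/6-.5,z)[:2]
for zp in (155.5,156.5):
  p=w((204,310),zp);a=w((237,268),154);b=w((397,178),154)
  u=(b-a)/np.linalg.norm(b-a); n=np.array([-u[1],u[0]])
  print('len',np.linalg.norm(b-a),'lateral mm',(p-a)@n,'rad',-(p-a)@n/43,'gap',(a-p)@u,'clip dir',np.arctan2(u[1],u[0]))
  for A in [(492.3,-27.7),(491.5,-27.5),a-46*u]:
    g=lambda q:np.arctan2(*(q-np.array(A))[::-1])
    print(A,np.linalg.norm(p-A),np.linalg.norm(a-A),g(p),g(a),g(b),(g(a)+g(b))/2-g(p))
E
```

```text
len 13.30755802006434 lateral mm -1.0862270654462423 rad 0.02526109454526145 gap 3.6977269696451116 clip dir 2.11338275964345
(492.3, -27.7) 42.38545910943878 46.110223430830544 2.128003988206527 2.1503880429297673 2.142100931108065 0.018240498812389205
(491.5, -27.5) 41.79658841485966 45.50818362198671 2.114288936865094 2.138086371814002 2.1324972118661707 0.021002854974992324
[490.7984663  -28.51350405] 42.316216664210394 45.99999999999999 2.087710653899633 2.11338275964345 2.11338275964345 0.025672105743816953
len 13.30755802006434 lateral mm -0.7438993123368578 rad 0.0172999840078339 gap 3.7473638453126927 clip dir 2.11338275964345
(492.3, -27.7) 42.34222203637997 46.110223430830544 2.136105136989551 2.1503880429297673 2.142100931108065 0.010139350029365168
(491.5, -27.5) 41.74866565787743 45.50818362198671 2.1224898320238994 2.138086371814002 2.1324972118661707 0.012801959816187036
[490.7984663  -28.51350405] 42.25918418766841 45.99999999999999 2.0957785926142862 2.11338275964345 2.11338275964345 0.017604167029163786
```

```bash
python3 -m creep '[{"translation":[0,0,0],"angular":[0,0,-0.02],"jaw":0},{"translation":[0,0,0],"angular":[0,0,-0.02],"jaw":0},{"translation":[0,0,0],"angular":[0,0,-0.02],"jaw":0},{"translation":[0,0,0],"angular":[0,0,-0.02],"jaw":1},{"translation":[0,0,0],"angular":[0,0,-0.02],"jaw":1},{"translation":[0,0,0],"angular":[0,0,-0.02],"jaw":1},{"translation":[0,0,0],"angular":[0,0,-0.02],"jaw":1},{"translation":[0,0,0],"angular":[0,0,-0.02],"jaw":1}]'; python3 -m creep '[{"translation":[0,0,-10],"angular":[0,0,0],"jaw":1},{"translation":[0,0,-25],"angular":[0,0,0],"jaw":1},{"translation":[0,0,-40],"angular":[0,0,0],"jaw":1},{"translation":[0,0,-55],"angular":[0,0,0],"jaw":1},{"translation":[0,0,-70],"angular":[0,0,0],"jaw":1},{"translation":[0,0,-80],"angular":[0,0,0],"jaw":1},{"translation":[0,0,-80],"angular":[0,0,0],"jaw":1},{"translation":[0,0,-80],"angular":[0,0,0],"jaw":1}]'
python3 - <<'E'
from h import *
im=snap('wrist')[:,:,::-1]; cv2.imwrite('pics/c6.png',cv2.resize(im[160:310,230:430],None,fx=4,fy=4,interpolation=cv2.INTER_CUBIC))
E
```

```text
t: 11.85
ee_pos: [491.7, -27.7, 159.6]
orientation: [0.036, -3.141, -0.0]
ft_force: [-0.8, 0.5, -0.7]
width: 87.8
grasp_force: 0.0
t: 12.85
ee_pos: [491.5, -27.6, 239.3]
orientation: [0.036, -3.141, -0.0]
ft_force: [-0.4, 0.7, -0.7]
width: 87.9
grasp_force: 0.0
```

View pics/c6.png

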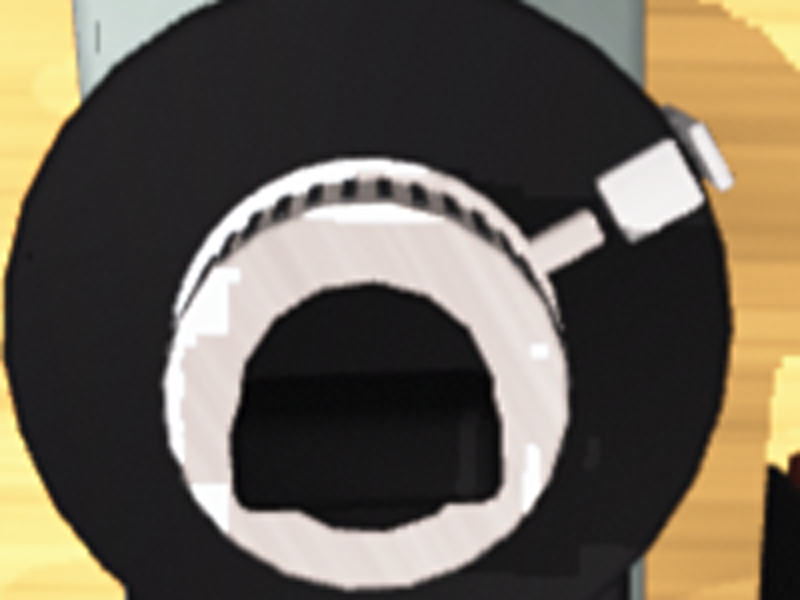

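The pointer end, at crop (597,225), is on the clip's centre line to within about 0.4 mm. The knob bar is still a quarter turn slack and the gripper is clear, so I'm handing in.

```bash
python3 -c "
from workcell import ctrl
print(ctrl.close_job())"
```

```text
the job is handed in; nothing more can be done
None
```

I slackened the lock knob a quarter turn clockwise with the collar still, then turned only the collar about 1.82 rad anticlockwise until its pointer met the steel clip to within about 0.4 mm; the brief put the clip at 0.55–1.45 rad, but I followed the clip as seen in the images, and I handed in about 13 s into the job with the robot touching nothing.

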